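# Test the emergency stop of the glaze jar mill and re-arm it

### The arm

A 6-joint arm with a two-finger parallel gripper is mounted at the origin on the work surface. World frame = base frame: x ahead of the robot, y to its left, z up, the work surface at z = 0. Lengths are in m, angles in rad, forces in N, time in s.
With the tool pointing down it reaches from about 0.375 to 0.9 m from the base axis. Payload 3.1 kg.
Tool frame: the origin (TCP) lies midway between the tips of the shut fingers; the grasp point (between the pads) lies 19 mm behind it (manip.grasp_offset is the distance from the TCP to the grasp point, in m); z points along the fingers, y is the line along which they close (so a half turn about z gives the same grasp; the last joint's range is limited). The gripper opens to 85 mm and grips with 20 to 120 N. Pads are 22 mm wide; open, the fingers measure 114 mm over their backs; the gripper's body (76 mm by 85 mm) begins 54 mm behind the grasp point. The pads swing forward as they close: fully open they stand 13 mm farther back than shut.
Start: joints at [-1.28, 0.527, 1.433, -0, 1.181, -0.178], TCP at [0.283, -0.557, 0.231] pointing down, gripper open.
Joint ranges: [-3.08, 3.08], [-0.75, 2.2], [0.22, 2.44], [-1.43, 4.57], [0, 2.65], [-2.85, 2.85]. Speed limits (rad/s): [2.79, 2.79, 3.14, 3.14, 3.14, 3.14].

### API

Orientations are given as a unit quaternion [x, y, z, w].
In Python, from station import sensors, cams, order, manip gives the robot as it stands.
- The arm moves only by the tool move_arm, never from a script. Its argument "targets" is a list of rows, each an object of numbers: "dx", "dy", "dz": the shift along the world's x, y, z normalised to -1 to 1, where 1 is 25 mm; "rx", "ry", "rz": the turn, a rotation vector about the world's x, y, z normalised to -1 to 1, where 1 is 30 degrees. A call has exactly 10 rows; each row shifts and turns the commanded pose from where the row before left it; what a row does not reach is not made up. A row lasts 1/8 s, in which the tool goes at most 62.5 mm and 10.7 degrees, less where a joint would pass 70% of its speed; a pose out of reach is approached as far as the arm can. A call with a number of a shift or a turn outside -1 to 1 is refused whole. A call with a gripper value outside its range is refused whole. "claw" is the opening in per cent of the stroke, from 0 (shut) to 100 (fully open), set as the call begins (left out, the last holds). The fingers move at their own pace and stop on an object; "newtons" is the grip in N (left out, the last holds). Time passes only in rows, so rows that do not move let the fingers close, or fill a call up. It gives the time, the measured TCP pose, the force, the opening and the grip force at its end, in the units of the state.
- sensors.sense(): the state, without advancing time (a new reading comes with each control period).
- cams.snapshot(name): name is "side" or "top" or "wrist"; returns the picture (480x640x3 uint8, red, green, blue); there is no depth.
- cams.camera_model(name): a dict with "fx", "fy", "cx", "cy" (pixels), "extrinsics" (4x4, takes a point from world to camera coordinates). Camera axes: x right, y down, z forward; pixel columns grow to the right and rows downward; lengths in m; the calibration is good to about 2 mm. The wrist camera is an equidistant fisheye: a pixel r from the principal point sees the ray r / f radians off the axis. A picture is of the moment at which its call begins: read the wrist's pose just before it. camera_model takes no time and is no camera call; for the wrist camera it gives the pose at the moment of the call.
- order.sign_off(): hands the job in; it is judged then, once.
The state is a dict: "t": time; "q": joint angles; "qd": joint speeds; "tau": joint torques, N m; "tcp_pos": TCP position; "tool_rot": TCP orientation; "force": force on the tool from outside, world axes, zero at the start; "ft_torque": the same for the moment, N m; "finger_gap": opening from 0.0 (shut) to 1.0 (fully open); "gripper_force": force on a finger pad.
Only numpy, scipy, OpenCV 4.12 (cv2) and the standard library are available. Lean on these libraries where they do the work, as an engineer would, in place of code of your own. Each camera call takes 0.05 s, during which the arm holds its last target. There are 200 camera calls.

### The job

Run the stop test on the glaze jar mill with your fingertips only, gripping and lifting nothing: push the red mushroom stop button in until it latches and take the finger off so that it stays in by itself, then push its lobes round clockwise, without forcing, until it releases, and let it spring back out and home. Then press the blue reset button all the way in and let it go, so that the mill is ready. Leave the green start button alone and do not shift the mug, tub and pot that stand around.

Things in the scene. Friction and masses are not known exactly. Their poses are not given: they have to be found in the camera images.
- mill: jar mill fixed to the bench. Origin on the bench under the middle of its control housing, a dark blue box 260 (x) x 240 (y) x 140 mm high; the flat top is the grey control plate. -x is the operator's side. From the housing the roller frame runs 420 mm more along -y; the white jar on it, diameter 152, top 258 mm above the bench, starts 225 mm from the housing's middle
- estop: fixed base of the stop button: yellow disc, diameter 90, 3 mm thick, with a black collar, diameter 33, 8 mm high. Origin on the button's axis at the control plate's surface (140 mm above the bench), z up. With the red head at home one of its lobes points along +x. 70 mm around the axis nothing else stands on the plate
- stop_top (a point): top centre of the red mushroom head, on its axis; moves with it. The head is a domed hub, diameter 46, with three round-cornered lobes 120 degrees apart, each 25 mm wide, reaching 31 mm from the axis, finger hollows between them. Button out: underside 20, lobe tops 38, dome top 43.5 mm above the control plate; latched in, all 7 mm lower
- stop_lobe (a point): middle of the end of one of the three lobes, 31 mm from the axis, at the lobe's mid height; it goes round and down with the head. The other two lobes stand 120 degrees to either side
- stop_press (a joint): how far the red head is pushed in, m: 0 out, about 0.007 latched and left alone, hard stop at 0.0115. It resists up to about 9 N, then snaps in; pushed to near the hard stop the latch has surely caught. It then stays in until it is twisted
- stop_twist (a joint): how far the red head is turned clockwise seen from above, rad: 0 home, stop at 1.1; a spring turns it back home. It needs up to 0.08 N m, 2 to 4 N at a lobe. When latched in, turning it past 0.5 to 0.7 draws the latch and the head springs up 7 mm; turned less it stays latched
- reset_top (a point): top centre of the blue reset push button, diameter 28, in a steel bezel of diameter 44 and 12 mm high; its top is 22 mm above the control plate. Blue and green buttons stand 90 mm apart along the operator's edge of the plate and may change places
- reset (a joint): how far the blue button is pushed in, m: 0 out, 0.006 fully in (about 5 N); springs back
- start_top (a point): top centre of the green start push button, like the blue one in size; not to be pressed
- start (a joint): how far the green button is pushed in, m; leave at 0
- mug: loose blue ceramic mug, diameter 76, 85 mm high, handle at its +y, on the bench beside the housing at its +y side, nearer the operator; origin under its centre. Leave alone
- glaze_tub: loose terracotta-coloured lidded tub, diameter 84, 95 mm high, on the bench beside the housing at its +y side, behind the mug; origin under its centre. Leave alone
- test_pot: loose small green test pot, diameter 44, 38 mm high, on a far corner of the control plate; origin under its centre. Leave alone

How it is judged:
On the way, in this order (a step that is already met when the one before it is completed fails the run):
1. the red button is latched in and stays in by itself, with no finger on it (value of joint stop_press above 0.0055 m and contact force between the fingers and estop below 0.5 N), for 0.3 s.
2. the latched button is being turned clockwise (value of joint stop_press above 0.0045 m and value of joint stop_twist above 0.25 rad).
3. the button has sprung back out and turned home (value of joint stop_press below 0.002 m and value of joint stop_twist below 0.15 rad), for 0.2 s.
4. the blue reset button is pressed in, with the stop button out (value of joint reset above 0.0045 m and value of joint stop_press below 0.002 m), for 0.05 s.
At the end, for the whole second after the job is handed in: the red stop button is out (within 2 mm) and turned home (within 0.1 rad), the blue and green buttons are out (within 1.5 mm), and mug, tub and pot are within 20 mm of where they stood (value of joint stop_press below 0.002 m and value of joint stop_twist below 0.1 rad and value of joint each of reset, start below 0.0015 m and distance of each of mug, glaze_tub, test_pot from where it was at the start of the episode below 0.02 m); the robot touches nothing.
It fails at once if the green start button is pressed in by more than 2.5 mm (value of joint start above 0.0025 m).
It fails at once if the stop button is gripped or forced (over 40 N from the fingers) (contact force between the fingers and estop above 40 N).
It fails at once if the mug, tub or pot is lifted or shifted by more than 20 mm (distance of any of mug, glaze_tub, test_pot from where it was at the start of the episode above 0.02 m).
It also fails if it takes over 53 s, if anything falls off the work surface, if the arm or the gripper's body presses on something with over 40 N, if the wrist force passes 120 N, or if a joint passes its speed limit or range.

## Working session

There is one attempt and no reset: what is moved stays moved. The work goes in short steps, Python scripts to look and compute and a tool call to move; the robot and the scene stay as the last step left them, time stands still between calls to the robot, and variables do not carry over. Pictures are saved under pics/ and viewed, at most 10 in all, crops included, and the job is handed in when it is done.

Besides the shell and the picture viewer there is one more tool, called after "Emit:" as name(argument=value, ...), one argument or row to a line, values as JSON. move_arm: Moves the arm, as the interface text tells. Scaled input: -1 to 1 covers 25 mm each way for a shift and 30 degrees each way for a turn. Its arguments: {"type":"object","properties":{"targets":{"type":"array"},"claw":{"type":"number"},"newtons":{"type":"number"}},"required":["targets"]}

```bash
mkdir -p pics; ls; python3 - <<'E'
from station import sensors,cams
import cv2
s=sensors.sense();print(s['t'],s['tcp_pos'],s['tool_rot'],s['finger_gap'])
for n in('top','side'):
    cv2.imwrite(f'pics/{n}0.png',cams.snapshot(n)[:,:,::-1]);m=cams.camera_model(n);print(n,m)
E
```

```text
pics
0.0 [ 0.28277803 -0.55655986  0.23032803] [ 9.72536249e-01  2.32748890e-01 -5.66857858e-05 -1.09313228e-03] 0.9991548205252802
top {'fx': 481.0401975628007, 'fy': 481.0401975628007, 'cx': 319.1484358174644, 'cy': 243.42709430475418, 'extrinsics': array([[ 0.00479321, -0.99997434, -0.0053234 ,  0.10297804],
       [-0.9866416 , -0.00386231, -0.16286017,  0.58533958],
       [ 0.16283543,  0.00603291, -0.9866348 ,  0.80772764],
       [ 0.        ,  0.        ,  0.        ,  1.        ]])}
side {'fx': 506.0764406757807, 'fy': 506.0764406757807, 'cx': 315.5181682113599, 'cy': 240.24865171439208, 'extrinsics': array([[-0.99916367, -0.04058386, -0.00499041,  0.57636784],
       [-0.01967501,  0.58416705, -0.81139494,  0.05766332],
       [ 0.03584477, -0.81061816, -0.58447699,  1.01838298],
       [ 0.        ,  0.        ,  0.        ,  1.        ]])}
```

View pics/top0.png

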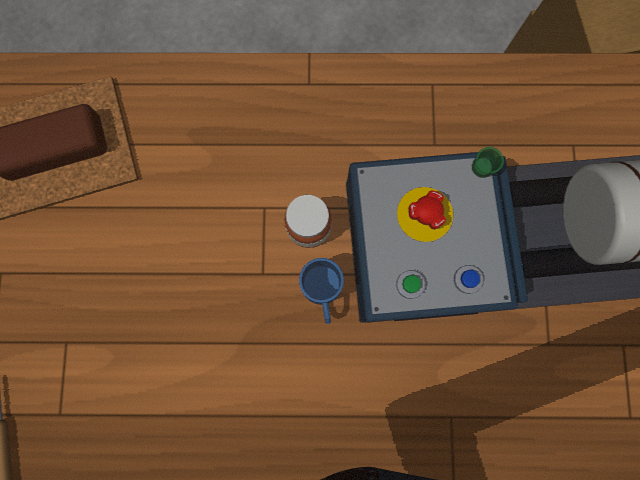

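View pics/side0.png

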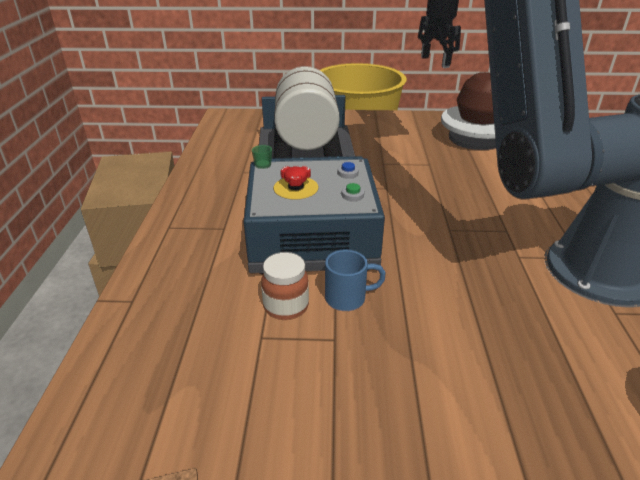

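The top view shows the yellow disc at (425,214), blue at (470,279), green at (412,284), the pot at (488,162) and the jar at the right. The side view agrees, with red at (296,178) and blue at (348,168).

```bash
cat > h.py <<'E'
import cv2,numpy as np
from station import cams,sensors
def ray(m,u,v,z):
    E=m['extrinsics'];R,t=E[:3,:3],E[:3,3];c=-R.T@t
    d=R.T@np.array([(u-m['cx'])/m['fx'],(v-m['cy'])/m['fy'],1]);return c+d*(z-c[2])/d[2]
def blob(im,lo,hi,roi):
    x0,y0,x1,y1=roi;h=cv2.cvtColor(im,cv2.COLOR_RGB2HSV)
    k=cv2.inRange(h,np.array(lo),np.array(hi));q=np.zeros_like(k);q[y0:y1,x0:x1]=k[y0:y1,x0:x1]
    c=max(cv2.findContours(q,cv2.RETR_EXTERNAL,cv2.CHAIN_APPROX_NONE)[0],key=cv2.contourArea)
    return cv2.fitEllipse(cv2.convexHull(c))
E
python3 - <<'E'
from h import *
np.set_printoptions(precision=4,suppress=True)
for n,rois in(('top',[(390,180,460,245),(450,262,490,295),(395,270,430,298)]),('side',[(270,170,322,200),(336,158,360,178),(342,180,366,197)])):
    im=cv2.imread(f'pics/{n}0.png')[:,:,::-1].copy();m=cams.camera_model(n);P=[]
    for (lo,hi,z),r in zip([((20,120,80),(35,255,255),.143),((105,150,60),(130,255,255),.162),((55,120,40),(85,255,255),.162)],rois):
        e=blob(im,lo,hi,r);p=ray(m,*e[0],z);P.append(p);print(n,e,p)
    d=P[2]-P[1];print(np.linalg.norm(d),np.degrees(np.arctan2(-d[0],d[1])))
E
```

```text
top ((424.5672607421875, 213.937744140625), (54.30096435546875, 56.30523681640625), 117.41569519042969) [ 0.6176 -0.0629  0.143 ]
top ((469.95928955078125, 278.32818603515625), (17.338172912597656, 18.39242935180664), 91.95326232910156) [ 0.5133 -0.1245  0.162 ]
top ((411.3576354980469, 283.4661560058594), (17.215164184570312, 17.77071762084961), 103.87380981445312) [ 0.5051 -0.0354  0.162 ]
0.08950983537595641 5.251242186921968
side ((295.5832824707031, 187.28848266601562), (22.253360748291016, 44.209266662597656), 87.9875259399414) [ 0.6182 -0.0593  0.143 ]
side ((348.0, 166.0048370361328), (8.52597427368164, 11.30645751953125), 90.0) [ 0.5142 -0.1167  0.162 ]
side ((352.8115539550781, 187.91835021972656), (9.373538970947266, 12.901508331298828), 92.06304931640625) [ 0.5061 -0.0273  0.162 ]
0.08983253085720232 5.191868865311538
```

Emit:
move_arm(
  targets=[
    {"dx":0.5,"dy":1,"dz":1,"rz":0.11},
    {"dx":0.5,"dy":1,"dz":1,"rz":0.11},
    {"dx":0.5,"dy":1,"dz":1,"rz":0.11},
    {"dx":0.5,"dy":1,"rz":0.11},
    {"dx":0.5,"dy":1,"rz":0.11},
    {"dx":0.5,"dy":1,"rz":0.11},
    {"dx":0.5,"dy":1,"rz":0.11},
    {"dx":0.5,"dy":1,"rz":0.11},
    {"dx":0.5,"dy":1,"rz":0.11},
    {"dx":0.5,"dy":1,"rz":0.11},
  ],
  claw=0,
  newtons=60,
)

```text
schema error: expected keys dx, dy, dz, rx, ry, rz
```

Emit:
move_arm(
  targets=[
    {"dx":0.8,"dy":1,"rz":0.12},
    {"dx":0.8,"dy":1,"rz":0.12},
    {"dx":0.8,"dy":1,"rz":0.12},
    {"dx":0.8,"dy":1,"rz":0.12},
    {"dx":0.8,"dy":1,"rz":0.12},
    {"dx":0.8,"dy":1,"rz":0.12},
    {"dx":0.8,"dy":1,"rz":0.12},
    {"dx":0.8,"dy":1,"rz":0.12},
    {"dx":0.4,"dy":0.8,"rz":0.12},
    {"rz":0.08},
  ],
)

```text
schema error: expected keys dx, dy, dz, rx, ry, rz
```

```bash
python3 - <<'E'
from h import *
s=sensors.sense();m=cams.camera_model('wrist');im=cams.snapshot('wrist')
cv2.imwrite('pics/w1.png',im[:,:,::-1])
print(s['t'],s['tcp_pos'],s['tool_rot'],s['q'],s['finger_gap'],s['force'],m)
E
```

```text
0.1 [ 0.28277467 -0.55663372  0.23041829] [ 9.72534625e-01  2.32756088e-01 -6.39476431e-05 -1.00153030e-03] [-1.27949272e+00  5.28387950e-01  1.43378717e+00 -1.59904740e-05
  1.18142462e+00 -1.78511841e-01] 0.9972838780045366 [-0.90358073 -0.74490232  0.31920468] {'fx': 371.64829954431775, 'fy': 371.64829954431775, 'cx': 321.21491158344014, 'cy': 238.12668767030297, 'extrinsics': array([[ 0.45317515, -0.89141705, -0.00281618, -0.62343217],
       [-0.8512081 , -0.43366773,  0.29559611, -0.03907279],
       [-0.2647207 , -0.13155966, -0.95530886,  0.37906228],
       [ 0.        ,  0.        ,  0.        ,  1.        ]])}
```

View pics/w1.png

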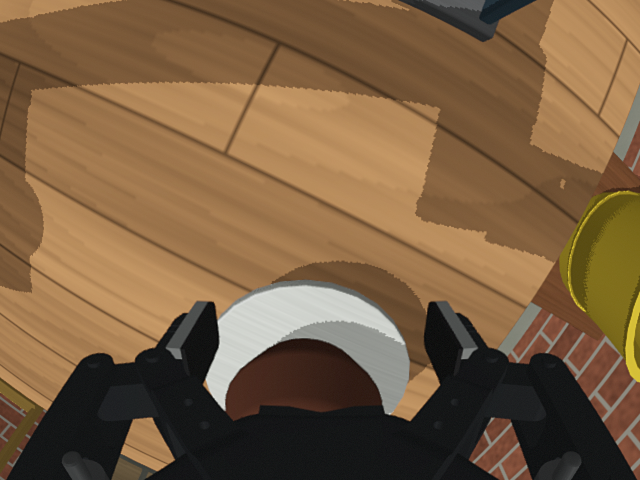

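The wrist view shows open fingers above a cake stand at (300,360), so I raise the arm first. Every row needs all six keys.

Emit:
move_arm(
  targets=[
    {"dx":0,"dy":0,"dz":1,"rx":0,"ry":0,"rz":0.11},
    {"dx":0.3,"dy":1,"dz":1,"rx":0,"ry":0,"rz":0.11},
    {"dx":0.5,"dy":1,"dz":1,"rx":0,"ry":0,"rz":0.11},
    {"dx":0.5,"dy":1,"dz":0,"rx":0,"ry":0,"rz":0.11},
    {"dx":0.5,"dy":1,"dz":0,"rx":0,"ry":0,"rz":0.11},
    {"dx":0.5,"dy":1,"dz":0,"rx":0,"ry":0,"rz":0.11},
    {"dx":0.5,"dy":1,"dz":0,"rx":0,"ry":0,"rz":0.11},
    {"dx":0.5,"dy":1,"dz":0,"rx":0,"ry":0,"rz":0.11},
    {"dx":0.5,"dy":1,"dz":0,"rx":0,"ry":0,"rz":0.11},
    {"dx":0.5,"dy":1,"dz":0,"rx":0,"ry":0,"rz":0.11},
  ],
  claw=0,
  newtons=60,
)

```text
t: 1.4
tcp_pos: [0.3904, -0.3301, 0.3047]
tool_rot: [0.866, 0.501, -0.0, -0.001]
force: [-0.9, 0.9, 0.3]
finger_gap: 0.0
gripper_force: 0.0
```

Emit:
move_arm(
  targets=[
    {"dx":0.8,"dy":1,"dz":0,"rx":0,"ry":0,"rz":0.12},
    {"dx":0.8,"dy":1,"dz":0,"rx":0,"ry":0,"rz":0.12},
    {"dx":0.8,"dy":1,"dz":0,"rx":0,"ry":0,"rz":0.12},
    {"dx":0.8,"dy":1,"dz":0,"rx":0,"ry":0,"rz":0.12},
    {"dx":0.8,"dy":1,"dz":0,"rx":0,"ry":0,"rz":0.12},
    {"dx":0.8,"dy":1,"dz":0,"rx":0,"ry":0,"rz":0.12},
    {"dx":0.8,"dy":1,"dz":0,"rx":0,"ry":0,"rz":0.12},
    {"dx":0.8,"dy":1,"dz":0,"rx":0,"ry":0,"rz":0.12},
    {"dx":0.8,"dy":1,"dz":0,"rx":0,"ry":0,"rz":0.12},
    {"dx":0.7,"dy":0.8,"dz":0,"rx":0,"ry":0,"rz":0.1},
  ],
)

```text
t: 2.65
tcp_pos: [0.5876, -0.0852, 0.3044]
tool_rot: [0.672, 0.74, -0.001, -0.001]
force: [0.1, -0.9, 0.0]
finger_gap: -0.002
gripper_force: 0.0
```

```bash
python3 - <<'E'
from h import *
s=sensors.sense();m=cams.camera_model('wrist');im=cams.snapshot('wrist')
cv2.imwrite('pics/w2.png',im[:,:,::-1])
print(s['t'],s['tcp_pos'],s['tool_rot'],s['q'],s['finger_gap'],s['force'],m)
E
```

```text
2.65 [ 0.58759588 -0.08521447  0.30444885] [ 6.72206123e-01  7.40362448e-01 -5.91754229e-04 -1.42238438e-03] [-3.32091347e-01  4.12090177e-01  1.42118503e+00  3.45739305e-05
  1.31139840e+00 -4.28525331e-01] -0.0015735042767390094 [ 0.05173883 -0.85317737  0.04408455] {'fx': 371.64829954431775, 'fy': 371.64829954431775, 'cx': 321.21491158344014, 'cy': 238.12668767030297, 'extrinsics': array([[ 0.99529594,  0.09682288, -0.00336526, -0.5749669 ],
       [ 0.09353675, -0.95130763,  0.29370848, -0.19506869],
       [ 0.0252363 , -0.29264164, -0.95588912,  0.40868916],
       [ 0.        ,  0.        ,  0.        ,  1.        ]])}
```

View pics/w2.png

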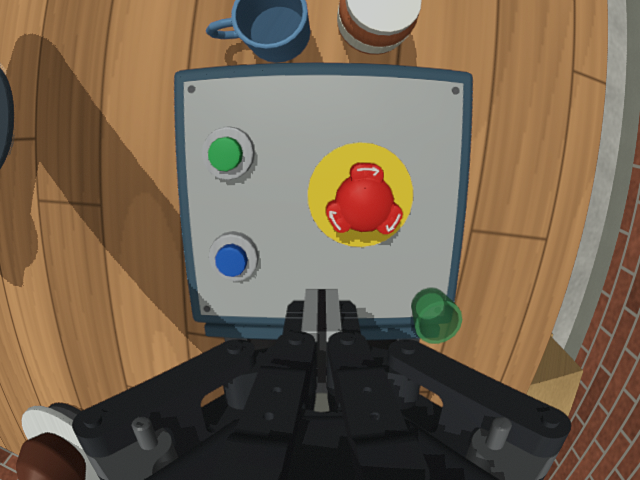

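The wrist view shows the disc at (361,195), the red hub at (365,203) with one lobe pointing up (about world +y), blue at (232,260), green at (225,153) and the shut tips at (322,300). I'll refine these positions by fisheye rays.

```bash
cat >> h.py <<'E'
def wray(m,u,v,z):
    E=m['extrinsics'];R,t=E[:3,:3],E[:3,3];c=-R.T@t
    a=np.array([u-m['cx'],v-m['cy']])/m['fx'];r=np.hypot(*a)
    d=R.T@np.array([*(a/r*np.sin(r)),np.cos(r)]);return c+d*(z-c[2])/d[2]
def wproj(m,p):
    q=m['extrinsics'][:3]@np.append(p,1);n=np.hypot(q[0],q[1]);r=np.arctan2(n,q[2])
    return m['cx']+m['fx']*r*q[0]/n,m['cy']+m['fx']*r*q[1]/n,np.linalg.norm(q)
def world_pts(im,m,lo,hi,roi,z):
    x0,y0,x1,y1=roi;k=cv2.inRange(cv2.cvtColor(im,cv2.COLOR_RGB2HSV),np.array(lo),np.array(hi))[y0:y1,x0:x1]
    c=max(cv2.findContours(k,cv2.RETR_EXTERNAL,cv2.CHAIN_APPROX_NONE)[0],key=cv2.contourArea).reshape(-1,2)+[x0,y0]
    return np.array([wray(m,u,v,z)[:2] for u,v in c],np.float32)
E
python3 - <<'E'
from h import *
np.set_printoptions(precision=4,suppress=True)
m=cams.camera_model('wrist');s=sensors.sense();im=cv2.imread('pics/w2.png')[:,:,::-1].copy()
print('tcp px',wproj(m,s['tcp_pos']))
P=world_pts(im,m,(20,120,80),(35,255,255),(290,130,430,260),.143);e=cv2.fitEllipse(cv2.convexHull(P));print('disc',e)
for n,lo,hi,r in(('blue',(105,150,60),(130,255,255),(205,235,260,290)),('green',(55,120,40),(85,255,255),(200,130,250,180))):
    print(n,cv2.fitEllipse(world_pts(im,m,lo,hi,r,.162)))
c=np.array(e[0]);R=world_pts(im,m,(0,150,60),(8,255,255),(290,130,430,260),.171)-c
a=np.degrees(np.arctan2(R[:,1],R[:,0]));r=np.hypot(*R.T)
for b in range(-180,180,15):
    k=(a>=b)&(a<b+15)
    if k.any(): print(b,round(1000*float(r[k].max()),1))
E
```

```text
tcp px (np.float64(322.5801714600817), np.float64(308.9578311513052), np.float64(0.16034811040860036))
disc ((0.6196125149726868, -0.060466792434453964), (0.08847298473119736, 0.08867629617452621), 95.6629867553711)
blue ((0.5170749425888062, -0.1213402971625328), (0.025557812303304672, 0.028004543855786324), 152.52200317382812)
green ((0.5085800290107727, -0.033941496163606644), (0.02559659816324711, 0.02670997567474842), 103.5440902709961)
-180 29.5
-165 30.3
-150 30.3
-135 31.1
-120 28.8
-105 22.8
-90 22.7
-75 22.8
-60 30.9
-45 31.8
-30 31.3
-15 30.9
0 25.3
15 21.8
30 22.0
45 22.0
60 29.0
75 30.0
90 30.2
105 30.5
120 27.0
135 22.6
150 22.6
165 22.5
```

Emit:
move_arm(
  targets=[
    {"dx":0.42,"dy":0.32,"dz":0,"rx":0,"ry":0,"rz":0.3},
    {"dx":0.42,"dy":0.32,"dz":-0.6,"rx":0,"ry":0,"rz":0.3},
    {"dx":0.42,"dy":0.31,"dz":-0.8,"rx":0,"ry":0,"rz":0.3},
    {"dx":0,"dy":0,"dz":-0.8,"rx":0,"ry":0,"rz":0},
    {"dx":0,"dy":0,"dz":-0.8,"rx":0,"ry":0,"rz":0},
    {"dx":0,"dy":0,"dz":-0.8,"rx":0,"ry":0,"rz":0},
    {"dx":0,"dy":0,"dz":-0.4,"rx":0,"ry":0,"rz":0},
    {"dx":0,"dy":0,"dz":-0.2,"rx":0,"ry":0,"rz":0},
    {"dx":0,"dy":0,"dz":0,"rx":0,"ry":0,"rz":0},
    {"dx":0,"dy":0,"dz":0,"rx":0,"ry":0,"rz":0},
  ],
)

```text
t: 3.95
tcp_pos: [0.6199, -0.0636, 0.197]
tool_rot: [0.482, 0.876, 0.0, 0.001]
force: [-0.1, 0.5, 0.6]
finger_gap: -0.002
gripper_force: 0.0
```

Emit:
move_arm(
  targets=[
    {"dx":0,"dy":0.07,"dz":-0.24,"rx":0,"ry":0,"rz":0},
    {"dx":0,"dy":0,"dz":-0.16,"rx":0,"ry":0,"rz":0},
    {"dx":0,"dy":0,"dz":-0.1,"rx":0,"ry":0,"rz":0},
    {"dx":0,"dy":0,"dz":-0.1,"rx":0,"ry":0,"rz":0},
    {"dx":0,"dy":0,"dz":-0.1,"rx":0,"ry":0,"rz":0},
    {"dx":0,"dy":0,"dz":-0.1,"rx":0,"ry":0,"rz":0},
    {"dx":0,"dy":0,"dz":-0.08,"rx":0,"ry":0,"rz":0},
    {"dx":0,"dy":0,"dz":0,"rx":0,"ry":0,"rz":0},
    {"dx":0,"dy":0,"dz":0,"rx":0,"ry":0,"rz":0},
    {"dx":0,"dy":0,"dz":0,"rx":0,"ry":0,"rz":0},
  ],
)

```text
t: 5.2
tcp_pos: [0.6194, -0.0617, 0.1754]
tool_rot: [0.482, 0.876, 0.0, 0.0]
force: [-1.6, -0.7, 6.5]
finger_gap: -0.001
gripper_force: 2.8
```

Pressed about 8 mm at 6.5 N, so I press further in small steps.

Emit:
move_arm(
  targets=[
    {"dx":0,"dy":0,"dz":-0.04,"rx":0,"ry":0,"rz":0},
    {"dx":0,"dy":0,"dz":-0.04,"rx":0,"ry":0,"rz":0},
    {"dx":0,"dy":0,"dz":-0.04,"rx":0,"ry":0,"rz":0},
    {"dx":0,"dy":0,"dz":-0.04,"rx":0,"ry":0,"rz":0},
    {"dx":0,"dy":0,"dz":0,"rx":0,"ry":0,"rz":0},
    {"dx":0,"dy":0,"dz":0,"rx":0,"ry":0,"rz":0},
    {"dx":0,"dy":0,"dz":0,"rx":0,"ry":0,"rz":0},
    {"dx":0,"dy":0,"dz":0,"rx":0,"ry":0,"rz":0},
    {"dx":0,"dy":0,"dz":0,"rx":0,"ry":0,"rz":0},
    {"dx":0,"dy":0,"dz":0,"rx":0,"ry":0,"rz":0},
  ],
)

```text
t: 6.45
tcp_pos: [0.6195, -0.0617, 0.1717]
tool_rot: [0.482, 0.876, 0.0, 0.0]
force: [-2.2, 0.0, 7.5]
finger_gap: 0.005
gripper_force: 3.5
```

Emit:
move_arm(
  targets=[
    {"dx":0,"dy":0,"dz":-0.04,"rx":0,"ry":0,"rz":0},
    {"dx":0,"dy":0,"dz":-0.04,"rx":0,"ry":0,"rz":0},
    {"dx":0,"dy":0,"dz":0,"rx":0,"ry":0,"rz":0},
    {"dx":0,"dy":0,"dz":0,"rx":0,"ry":0,"rz":0},
    {"dx":0,"dy":0,"dz":0,"rx":0,"ry":0,"rz":0},
    {"dx":0,"dy":0,"dz":0,"rx":0,"ry":0,"rz":0},
    {"dx":0,"dy":0,"dz":0,"rx":0,"ry":0,"rz":0},
    {"dx":0,"dy":0,"dz":0,"rx":0,"ry":0,"rz":0},
    {"dx":0,"dy":0,"dz":0,"rx":0,"ry":0,"rz":0},
    {"dx":0,"dy":0,"dz":0,"rx":0,"ry":0,"rz":0},
  ],
)

```text
t: 7.7
tcp_pos: [0.6196, -0.0618, 0.1715]
tool_rot: [0.482, 0.876, 0.0, 0.001]
force: [-5.2, 1.6, 14.1]
finger_gap: 0.0
gripper_force: 7.5
```

Emit:
move_arm(
  targets=[
    {"dx":0,"dy":0,"dz":0.4,"rx":0,"ry":0,"rz":0},
    {"dx":0,"dy":0,"dz":0.5,"rx":0,"ry":0,"rz":0},
    {"dx":0,"dy":0,"dz":0.5,"rx":0,"ry":0,"rz":0},
    {"dx":-0.1,"dy":-0.4,"dz":0,"rx":0,"ry":0,"rz":0},
    {"dx":-0.1,"dy":-0.4,"dz":0,"rx":0,"ry":0,"rz":0},
    {"dx":-0.1,"dy":-0.4,"dz":0,"rx":0,"ry":0,"rz":0},
    {"dx":-0.12,"dy":-0.4,"dz":0,"rx":0,"ry":0,"rz":0},
    {"dx":0,"dy":0,"dz":0,"rx":0,"ry":0,"rz":0},
    {"dx":0,"dy":0,"dz":0,"rx":0,"ry":0,"rz":0},
    {"dx":0,"dy":0,"dz":0,"rx":0,"ry":0,"rz":0},
  ],
)

```text
t: 8.95
tcp_pos: [0.609, -0.1014, 0.2033]
tool_rot: [0.482, 0.876, 0.0, -0.0]
force: [0.2, -0.2, -0.1]
finger_gap: 0.001
gripper_force: 0.0
```

```bash
python3 - <<'E'
from h import *
a=cams.snapshot('side')[100:260,230:400];w=cams.snapshot('wrist')
b=cv2.imread('pics/side0.png')[100:260,230:400]
o=np.hstack([cv2.resize(x,None,fx=2,fy=2) for x in(a[:,:,::-1],b)])
cv2.imwrite('pics/s3.png',o);cv2.imwrite('pics/w3.png',w[:,:,::-1])
E
```

```text
(no output)
```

View pics/s3.png

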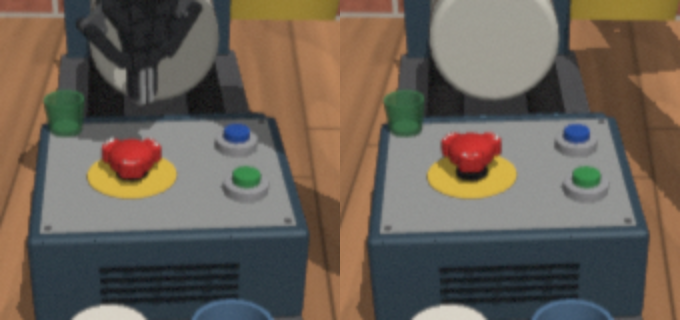

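View pics/w3.png

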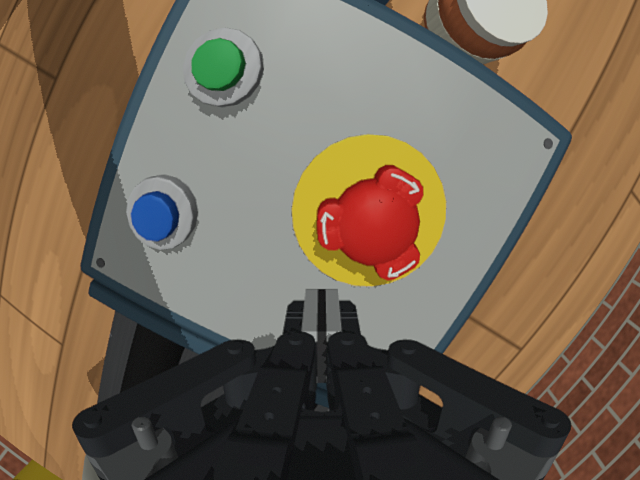

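The side crop shows the red head sitting lower (left) than at the start (right), so it is latched. The wrist view shows the tips (322,300) in the hollow beside the left lobe (330,225). I descend there.

Emit:
move_arm(
  targets=[
    {"dx":0,"dy":0,"dz":-0.5,"rx":0,"ry":0,"rz":0},
    {"dx":0,"dy":0,"dz":-0.5,"rx":0,"ry":0,"rz":0},
    {"dx":0,"dy":0,"dz":-0.3,"rx":0,"ry":0,"rz":0},
    {"dx":0,"dy":0,"dz":-0.2,"rx":0,"ry":0,"rz":0},
    {"dx":0,"dy":0,"dz":-0.2,"rx":0,"ry":0,"rz":0},
    {"dx":0,"dy":0,"dz":-0.15,"rx":0,"ry":0,"rz":0},
    {"dx":0,"dy":0,"dz":0,"rx":0,"ry":0,"rz":0},
    {"dx":0,"dy":0,"dz":0,"rx":0,"ry":0,"rz":0},
    {"dx":0,"dy":0,"dz":0,"rx":0,"ry":0,"rz":0},
    {"dx":0,"dy":0,"dz":0,"rx":0,"ry":0,"rz":0},
  ],
)

```text
t: 10.3
tcp_pos: [0.6091, -0.1018, 0.1573]
tool_rot: [0.482, 0.876, 0.0, 0.0]
force: [-0.4, 0.4, -0.6]
finger_gap: 0.0
gripper_force: 0.0
```

```bash
python3 - <<'E'
from h import *
s=sensors.sense();a=np.array([.619,-.0615]);p=s['tcp_pos'][:2]-a
# phases: 5 mm tangential approach, then arc 50 deg clockwise in 10 steps, tool turning along
et=np.array([np.sin(np.radians(-148)),-np.cos(np.radians(-148))])
p=p+.005*et;print('approach',.005*et/.025)
for k in range(10):
    c,n=np.cos(np.radians(5)),np.sin(np.radians(5))
    q=np.array([[c,n],[-n,c]])@p;print(np.round((q-p)/.025,3),-5/30);p=q
E
```

```text
approach [-0.10598385  0.16960962]
[-0.124  0.049] -0.16666666666666666
[-0.119  0.06 ] -0.16666666666666666
[-0.113  0.07 ] -0.16666666666666666
[-0.107  0.08 ] -0.16666666666666666
[-0.099  0.089] -0.16666666666666666
[-0.091  0.097] -0.16666666666666666
[-0.082  0.105] -0.16666666666666666
[-0.073  0.111] -0.16666666666666666
[-0.063  0.117] -0.16666666666666666
[-0.053  0.122] -0.16666666666666666
```

Emit:
move_arm(
  targets=[
    {"dx":-0.05,"dy":0.08,"dz":0,"rx":0,"ry":0,"rz":0},
    {"dx":-0.05,"dy":0.09,"dz":0,"rx":0,"ry":0,"rz":0},
    {"dx":-0.124,"dy":0.049,"dz":0,"rx":0,"ry":0,"rz":-0.167},
    {"dx":-0.119,"dy":0.06,"dz":0,"rx":0,"ry":0,"rz":-0.167},
    {"dx":-0.113,"dy":0.07,"dz":0,"rx":0,"ry":0,"rz":-0.167},
    {"dx":-0.107,"dy":0.08,"dz":0,"rx":0,"ry":0,"rz":-0.167},
    {"dx":-0.099,"dy":0.089,"dz":0,"rx":0,"ry":0,"rz":-0.167},
    {"dx":0,"dy":0,"dz":0,"rx":0,"ry":0,"rz":0},
    {"dx":0,"dy":0,"dz":0,"rx":0,"ry":0,"rz":0},
    {"dx":0,"dy":0,"dz":0,"rx":0,"ry":0,"rz":0},
  ],
)

```text
t: 11.55
tcp_pos: [0.5926, -0.09, 0.1576]
tool_rot: [0.66, 0.751, -0.001, 0.001]
force: [-2.3, -4.8, 4.3]
finger_gap: 0.002
gripper_force: 2.9
```

```bash
python3 - <<'E'
from h import *
w=cams.snapshot('wrist');cv2.imwrite('pics/w4.png',w[100:400,150:500,::-1])
E
```

```text
(no output)
```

View pics/w4.png

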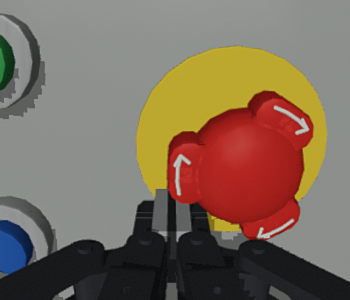

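The lobe, at (180,170) in the crop, is turning ahead of the fingertip. I continue the arc.

Emit:
move_arm(
  targets=[
    {"dx":-0.085,"dy":0.1,"dz":0,"rx":0,"ry":0,"rz":-0.167},
    {"dx":-0.075,"dy":0.107,"dz":0,"rx":0,"ry":0,"rz":-0.167},
    {"dx":-0.065,"dy":0.113,"dz":0,"rx":0,"ry":0,"rz":-0.167},
    {"dx":-0.055,"dy":0.12,"dz":0,"rx":0,"ry":0,"rz":-0.167},
    {"dx":0,"dy":0,"dz":0,"rx":0,"ry":0,"rz":0},
    {"dx":0,"dy":0,"dz":0,"rx":0,"ry":0,"rz":0},
    {"dx":0,"dy":0,"dz":0,"rx":0,"ry":0,"rz":0},
    {"dx":0,"dy":0,"dz":0,"rx":0,"ry":0,"rz":0},
    {"dx":0,"dy":0,"dz":0,"rx":0,"ry":0,"rz":0},
    {"dx":0,"dy":0,"dz":0,"rx":0,"ry":0,"rz":0},
  ],
)

```text
t: 12.85
tcp_pos: [0.5845, -0.0786, 0.1571]
tool_rot: [0.781, 0.625, -0.001, -0.0]
force: [-3.2, -5.2, 3.9]
finger_gap: -0.005
gripper_force: 2.7
```

```bash
python3 - <<'E'
from h import *
w=cams.snapshot('wrist')[100:400,150:500];a=cams.snapshot('side')[120:220,260:380]
cv2.imwrite('pics/w5.png',np.hstack([w,cv2.resize(a,(360,300))])[:,:,::-1])
E
```

```text
(no output)
```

View pics/w5.png

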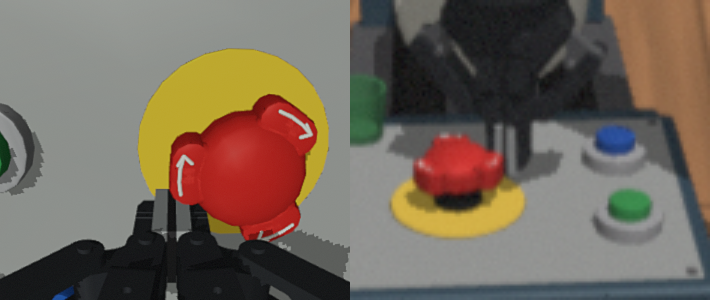

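The side crop at right shows the collar under the red head again, so it looks released. I back off tangentially, then lift, and let it spring home.

Emit:
move_arm(
  targets=[
    {"dx":-0.05,"dy":-0.25,"dz":0,"rx":0,"ry":0,"rz":0},
    {"dx":-0.1,"dy":-0.45,"dz":0,"rx":0,"ry":0,"rz":0},
    {"dx":-0.1,"dy":-0.45,"dz":0,"rx":0,"ry":0,"rz":0},
    {"dx":-0.1,"dy":-0.45,"dz":0,"rx":0,"ry":0,"rz":0},
    {"dx":0,"dy":0,"dz":0.6,"rx":0,"ry":0,"rz":0},
    {"dx":0,"dy":0,"dz":0.8,"rx":0,"ry":0,"rz":0},
    {"dx":0,"dy":0,"dz":0.6,"rx":0,"ry":0,"rz":0},
    {"dx":0,"dy":0,"dz":0,"rx":0,"ry":0,"rz":0},
    {"dx":0,"dy":0,"dz":0,"rx":0,"ry":0,"rz":0},
    {"dx":0,"dy":0,"dz":0,"rx":0,"ry":0,"rz":0},
  ],
)

```text
t: 14.2
tcp_pos: [0.5761, -0.1175, 0.2063]
tool_rot: [0.781, 0.624, -0.0, -0.001]
force: [0.2, -0.2, -0.9]
finger_gap: -0.002
gripper_force: 0.0
```

```bash
python3 - <<'E'
from h import *
m=cams.camera_model('wrist');im=cams.snapshot('wrist');a=cams.snapshot('side')[100:260,230:400]
b=cv2.imread('pics/side0.png')[100:260,230:400]
cv2.imwrite('pics/s6.png',np.hstack([cv2.resize(a[:,:,::-1],(320,300)),cv2.resize(b,(320,300))]))
cv2.imwrite('pics/w6.png',im[:,:,::-1])
h=cv2.cvtColor(im,cv2.COLOR_RGB2HSV);k=cv2.inRange(h,np.array((105,150,60)),np.array((130,255,255)))
for c in cv2.findContours(k,cv2.RETR_EXTERNAL,cv2.CHAIN_APPROX_NONE)[0]:
    if cv2.contourArea(c)>300:
        P=np.array([wray(m,u,v,.162)[:2] for u,v in c.reshape(-1,2)],np.float32);print(cv2.boundingRect(c),cv2.fitEllipse(P))
E
```

```text
(200, 277, 46, 46) ((0.5155959129333496, -0.12368945777416229), (0.025733036920428276, 0.029723117128014565), 136.69192504882812)
```

View pics/s6.png

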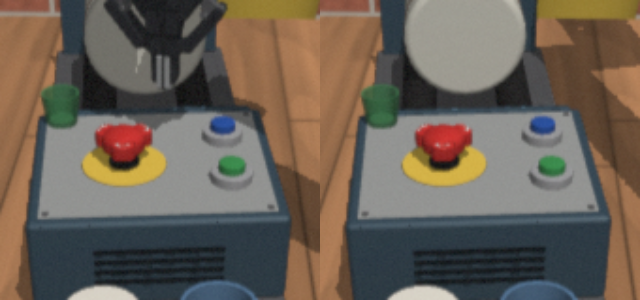

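The stop button is out and home, matching the start picture at right. Next is the blue button, at (0.5155, -0.1235).

Emit:
move_arm(
  targets=[
    {"dx":-0.6,"dy":-0.06,"dz":0,"rx":0,"ry":0,"rz":0},
    {"dx":-0.6,"dy":-0.06,"dz":0,"rx":0,"ry":0,"rz":0},
    {"dx":-0.6,"dy":-0.06,"dz":0,"rx":0,"ry":0,"rz":0},
    {"dx":-0.62,"dy":-0.06,"dz":0,"rx":0,"ry":0,"rz":0},
    {"dx":0,"dy":0,"dz":-0.5,"rx":0,"ry":0,"rz":0},
    {"dx":0,"dy":0,"dz":-0.5,"rx":0,"ry":0,"rz":0},
    {"dx":0,"dy":0,"dz":-0.4,"rx":0,"ry":0,"rz":0},
    {"dx":0,"dy":0,"dz":-0.2,"rx":0,"ry":0,"rz":0},
    {"dx":0,"dy":0,"dz":0,"rx":0,"ry":0,"rz":0},
    {"dx":0,"dy":0,"dz":0,"rx":0,"ry":0,"rz":0},
  ],
)

```text
t: 15.55
tcp_pos: [0.5165, -0.1239, 0.1672]
tool_rot: [0.781, 0.624, 0.0, 0.0]
force: [0.8, 0.6, 0.0]
finger_gap: 0.001
gripper_force: 0.0
```

Emit:
move_arm(
  targets=[
    {"dx":0,"dy":0,"dz":-0.1,"rx":0,"ry":0,"rz":0},
    {"dx":0,"dy":0,"dz":-0.1,"rx":0,"ry":0,"rz":0},
    {"dx":0,"dy":0,"dz":-0.1,"rx":0,"ry":0,"rz":0},
    {"dx":0,"dy":0,"dz":-0.1,"rx":0,"ry":0,"rz":0},
    {"dx":0,"dy":0,"dz":-0.05,"rx":0,"ry":0,"rz":0},
    {"dx":0,"dy":0,"dz":0,"rx":0,"ry":0,"rz":0},
    {"dx":0,"dy":0,"dz":0,"rx":0,"ry":0,"rz":0},
    {"dx":0,"dy":0,"dz":0,"rx":0,"ry":0,"rz":0},
    {"dx":0,"dy":0,"dz":0,"rx":0,"ry":0,"rz":0},
    {"dx":0,"dy":0,"dz":0,"rx":0,"ry":0,"rz":0},
  ],
)

```text
t: 16.8
tcp_pos: [0.5163, -0.1239, 0.1561]
tool_rot: [0.781, 0.624, 0.0, 0.0]
force: [-1.3, -0.2, 5.4]
finger_gap: -0.001
gripper_force: 2.7
```

Nearly all the way in. I push a little further to the hard stop.

Emit:
move_arm(
  targets=[
    {"dx":0,"dy":0,"dz":-0.05,"rx":0,"ry":0,"rz":0},
    {"dx":0,"dy":0,"dz":-0.05,"rx":0,"ry":0,"rz":0},
    {"dx":0,"dy":0,"dz":-0.02,"rx":0,"ry":0,"rz":0},
    {"dx":0,"dy":0,"dz":0,"rx":0,"ry":0,"rz":0},
    {"dx":0,"dy":0,"dz":0,"rx":0,"ry":0,"rz":0},
    {"dx":0,"dy":0,"dz":0,"rx":0,"ry":0,"rz":0},
    {"dx":0,"dy":0,"dz":0,"rx":0,"ry":0,"rz":0},
    {"dx":0,"dy":0,"dz":0,"rx":0,"ry":0,"rz":0},
    {"dx":0,"dy":0,"dz":0,"rx":0,"ry":0,"rz":0},
    {"dx":0,"dy":0,"dz":0,"rx":0,"ry":0,"rz":0},
  ],
)

```text
t: 18.05
tcp_pos: [0.5164, -0.1239, 0.1557]
tool_rot: [0.781, 0.624, 0.0, 0.001]
force: [-4.3, 2.8, 23.0]
finger_gap: 0.0
gripper_force: 11.5
```

The force rose to 23 N with no more travel, so it is at the hard stop. I lift clear.

Emit:
move_arm(
  targets=[
    {"dx":0,"dy":0,"dz":0.4,"rx":0,"ry":0,"rz":0},
    {"dx":0,"dy":0,"dz":0.8,"rx":0,"ry":0,"rz":0},
    {"dx":0,"dy":0,"dz":1,"rx":0,"ry":0,"rz":0},
    {"dx":0,"dy":0,"dz":1,"rx":0,"ry":0,"rz":0},
    {"dx":0,"dy":0,"dz":1,"rx":0,"ry":0,"rz":0},
    {"dx":0,"dy":0,"dz":0.6,"rx":0,"ry":0,"rz":0},
    {"dx":0,"dy":0,"dz":0,"rx":0,"ry":0,"rz":0},
    {"dx":0,"dy":0,"dz":0,"rx":0,"ry":0,"rz":0},
    {"dx":0,"dy":0,"dz":0,"rx":0,"ry":0,"rz":0},
    {"dx":0,"dy":0,"dz":0,"rx":0,"ry":0,"rz":0},
  ],
)

```text
t: 19.3
tcp_pos: [0.5158, -0.1237, 0.272]
tool_rot: [0.781, 0.624, -0.0, -0.001]
force: [0.0, 0.5, -1.2]
finger_gap: 0.002
gripper_force: 0.0
```

```bash
python3 -c "
from station import order
print(order.sign_off())"
```

```text
the job is handed in; nothing more can be done
None
```

I ran the stop test and handed it in at about 19 s: the stop button was latched, twisted clockwise until it released, and came back home, then the blue reset was pressed to its hard stop and let go; the sign-off returned no verdict, and I took no picture after the reset press.

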